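# Soap bar from the sprung holder into a gift tray

### The job

Pack a gift: take the top soap bar, and only that one, straight up out of the sprung soap holder, so that the next bar rises into its place and stays there. Lay it gently (do not drop it) flat inside the empty gift tray, its long sides along the tray's long sides, and let go. Leave the round tin alone in its own tray.

Things in the scene. Friction and masses are not known exactly. Their poses are not given: they have to be found in the camera images.
- bar_top_center (a point): Top soap bar of the stack of three in the holder, beige with a paper band, 62 (x) x 80 (y) x 24 (z) mm, 0.1 kg, rounded edges. The point is its centre, half-way up; z is up, y along its length. Only the bar's upper 10 to 18 mm stand above the holder's guide rods. Grasp it across its 62 mm width (along x), in the middle of its length: there the sides of the stack are open between the rods. Grip no deeper than about 18 mm below its top, or the next bar is gripped too.
- bar_next_center (a point): The second bar, same size and look, directly under the top bar. The point is its centre. It must rise by itself when the top bar is taken, and stay in the holder.
- holder_base (a point): The sprung soap holder, fixed to the table: a dark wooden housing 80 (x) x 98 (y) x 50 mm high, with thin upright steel guide rods (6 mm) whose tips are 100 mm above the table: two on each long side (at x = +-37, y = +-31 mm, open between) and two at each end (at x = +-18, y = +-46 mm). It holds three bars lying flat on a sprung platform, with about 2.5 mm of play all round. The point is the centre of its underside, on the table, with axes along those of the bars.
- lift (a joint): The sprung platform under the bars: height in m above where it stands with all three bars on it (0, give or take 5 mm, at the start). The spring is soft (41 N/m, about 1 N to press the stack down by 25 mm), so that the platform rises one bar thickness (0.024) for every bar taken off; the rise takes about half a second.
- empty_tray_floor (a point): The empty gift tray, fixed to the table: dark wood, shallow, inside 85 (x) x 104 (y) mm, walls 5 mm thick whose rim is 12 mm above the inner floor (17 mm above the table). The point is the centre of the inner floor, 5 mm above the table; y along its length. A bar lying in it has its centre 12 mm above this point.
- tin_center (a point): A round tin, 67 mm across and 28 mm high, lying in the other tray, which looks the same as the empty one. The point is its centre. To be left alone.

How it is judged:
By the outcome, as a careful person would: the job done as asked, in the order asked, and still so for the second after the job is handed in, with the robot touching nothing.
It also fails if it takes over 37 s, if anything falls off the work surface, if the arm or the gripper's body presses on something with over 40 N, if the wrist force passes 120 N, or if a joint passes its speed limit or range.

### The arm

A 6-joint arm with a two-finger parallel gripper is mounted at the origin on a cart in front of the work surface, level with it; the furniture and walls round the work are solid. World frame = base frame: x ahead of the robot, y to its left, z up, the work surface at z = 0. Lengths are in m, angles in rad, forces in N, time in s.
With the tool pointing down it reaches from about 0.3 to 1 m from the base axis. Payload 5.1 kg.
Tool frame: the origin (TCP) lies on the centre line of the jaws, within the pads' length; the fingertips stand arm.tip_extent ahead of it and the grasp point (between the pads) lies 8 mm behind it (arm.tip_extent is the distance from the TCP to the fingertips, in m); z points along the fingers, y is the line along which they close (so a half turn about z gives the same grasp; the last joint's range is limited). The gripper opens to 95 mm and grips with 3 to 60 N. Pads are 20 mm wide; open, the fingers measure 119 mm over their backs; the gripper's body (75 mm by 180 mm) begins 59 mm behind the grasp point.
Start: joints at [-1.276, 0.124, 1.65, -0, 1.367, -0.083], TCP at [0.24, -0.604, 0.226] pointing down, gripper open.
Joint ranges: [-2.61, 2.61], [-1.02, 2.33], [0.03, 2.71], [-1.35, 4.49], [0.32, 2.68], [-2.91, 2.91]. Speed limits (rad/s): [2.57, 2.57, 3.14, 3.14, 3.14, 3.14].

### API

Orientations are given as [roll, pitch, yaw] about the fixed x, y, z axes, in that order (R = Rz(yaw) Ry(pitch) Rx(roll)).
In Python, from station import arm gives the robot as it stands.
- The arm moves only by the tool drive_tool, never from a script. Its argument "steps" is one flat list of numbers, 6 for each row, row after row: the shift along the tool's x, y, z in mm, then the turn, a rotation vector about the tool's x, y, z in rad. A call has 1 to 5 rows; each row is the pose to reach, as a shift and turn from the pose commanded when the call began, along the tool's axes at that moment; what a row does not reach only later rows make up. A row lasts 1/8 s, in which the tool goes at most 62.5 mm and 10.7 degrees, less where a joint would pass 70% of its speed; a pose out of reach is approached as far as the arm can. A call with a gripper value outside its range is refused whole. "hand" is the closure, from -1 (fully open) to 1 (shut), so that 0 is half open, set as the call begins (left out, the last holds). The fingers move at their own pace and stop on an object; "squeeze" is the grip in N (left out, the last holds). Time passes only in rows, so rows that repeat a pose let the fingers close. It gives the time, the measured TCP pose, the force, the opening and the grip force at its end, in the units of the state.
- arm.observe(): the state, without advancing time (a new reading comes with each control period).
- arm.grab_frame(name): name is "scene" or "top" or "wrist"; returns the picture (400x640x3 uint8, blue, green, red); there is no depth.
- arm.get_calibration(name): a dict with "mtx" (3x3 intrinsics, pixels), "k1" (the pictures are not rectified: a ray, as slopes to the right and down, at radius r is drawn at 1 + k1 r^2 times it, then the intrinsics apply), "R" (3x3) and "t" (3): a world point X has camera coordinates R X + t. Camera axes: x right, y down, z forward; pixel columns grow to the right and rows downward; lengths in m; the calibration is good to about 2 mm. A picture is of the moment at which its call begins: read the wrist's pose just before it. get_calibration takes no time and is no camera call; for the wrist camera it gives the pose at the moment of the call.
- arm.job_done(): hands the job in; it is judged then, once.
Trained networks look in the newest picture that a camera, given by its name, has taken for a name from the list of things; names that differ only in an ending like _2 or _b are one class to them, and where a whole thing is asked for, a point or a joint stands for the part that bears it (a point fixed in the world has none). Each returns a list of dicts, best first, with "p" (0 to 1); they miss things now and then, are a little off and sometimes report something else, mostly with a low value. They report only what shows in the picture. A call takes as long as a camera call.
- arm.boxes_of(camera, query): "at" ([x, y, z] in m, in world coordinates, good to about 4 mm: the middle of the surface that is visible of it).
- arm.masks_of(camera, query): "mask" (400x640 bool, what is visible of it).
- arm.landmark_of(camera, query): "at" ([x, y, z] in m, in world coordinates, good to about 4 mm: a listed point, or the origin of a listed thing).
The state is a dict: "t": time; "joint_pos": joint angles; "dq": joint speeds; "tau": joint torques, N m; "tool_pos": TCP position; "tcp_rot": TCP orientation; "contact_force": force on the tool from outside, world axes, zero at the start; "moment": the same for the moment, N m; "grip_width": finger opening in m; "gripper_force": force on a finger pad.
Only numpy, scipy, OpenCV 4.12 (cv2) and the standard library are available. Lean on these libraries where they do the work, as an engineer would, in place of code of your own. Each camera call takes 0.05 s, during which the arm holds its last target. There are 200 camera calls.

## Working session

There is one attempt and no reset: what is moved stays moved. The work goes in short steps, Python scripts to look and compute and a tool call to move; the robot and the scene stay as the last step left them, time stands still between calls to the robot, and variables do not carry over. Pictures are saved under pics/ and viewed, at most 10 in all, crops included, and the job is handed in when it is done.

Besides the shell and the picture viewer there is one more tool, called after ">>>" as name(argument=value, ...) on one line, values as JSON. drive_tool: Moves the arm, as the interface text tells. Its arguments: {"type":"object","properties":{"steps":{"type":"array","items":{"type":"number"}},"hand":{"type":"number"},"squeeze":{"type":"number"}},"required":["steps"]}

```bash
mkdir -p pics; python3 - <<'E'
from station import arm
import cv2,numpy as np
s=arm.observe();print(s['t'],s['tool_pos'],s['tcp_rot'],s['grip_width'],arm.tip_extent)
ims=[]
for c in("scene","top"):
    im=arm.grab_frame(c);ims.append(im)
    for q in("bar_top_center","bar_next_center","holder_base","empty_tray_floor","tin_center"):
        print(c,q,[(np.round(d['at'],4).tolist(),round(d['p'],2)) for d in arm.landmark_of(c,q)[:3]])
    cv2.imwrite(f"pics/{c}0.png",im)
E
```

```text
0.0 [ 0.23954042 -0.60356609  0.22438717] [-3.13947981e+00 -1.19034299e-04  3.77827190e-01] 0.09515861993149988 0.011
scene bar_top_center [([0.4559, -0.2398, 0.1032], 0.66)]
scene bar_next_center [([0.4533, -0.2419, 0.0809], 0.61)]
scene holder_base [([0.4567, -0.2399, 0.001], 0.81)]
scene empty_tray_floor [([0.4776, 0.2173, 0.0027], 0.74)]
scene tin_center [([0.5699, 0.0067, 0.0201], 0.73)]
top bar_top_center [([0.4536, -0.2415, 0.101], 0.67)]
top bar_next_center [([0.4564, -0.2454, 0.0747], 0.57)]
top holder_base [([0.454, -0.2415, 0.0012], 0.83)]
top empty_tray_floor [([0.4743, 0.2154, 0.0013], 0.96)]
top tin_center [([0.5725, 0.0079, 0.0191], 0.85)]
```

View pics/top0.png

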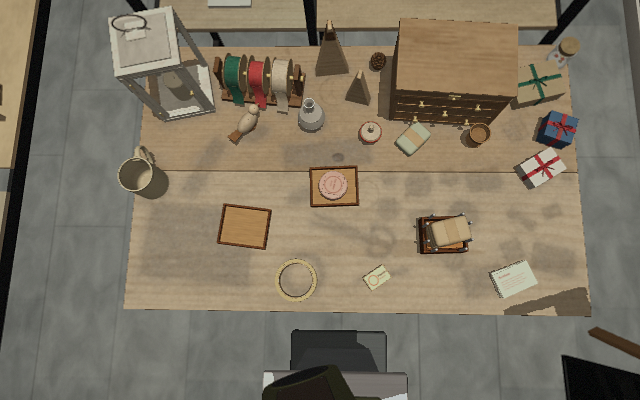

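View pics/scene0.png

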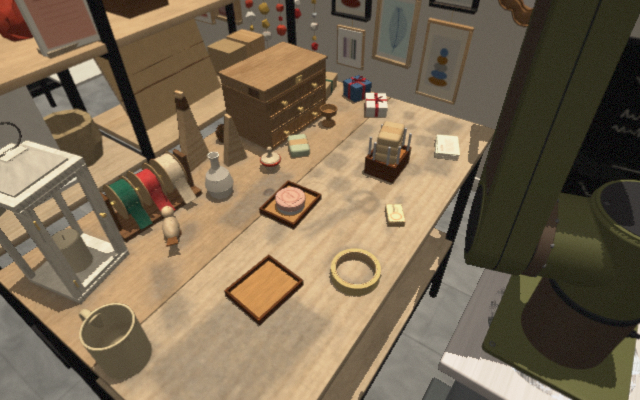

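The top view shows the holder with its bar at about (445,235), the empty tray at (244,227), and the tin in its tray at (334,186). The scene view agrees with this. Next I'll get the yaws from the masks.

```bash
cat > h.py <<'E'
from station import arm
import cv2,numpy as np
from scipy.spatial.transform import Rotation as Ro
def unproj(cal,px,z):
    K=np.array(cal["mtx"]);R=np.array(cal["R"]);t=np.array(cal["t"])
    d=np.array([cal["k1"],0,0,0,0.])
    n=cv2.undistortPoints(np.float64(px).reshape(-1,1,2),K,d).reshape(-1,2)
    D=np.c_[n,np.ones(len(n))]@R; o=-R.T@t
    return (o+D*((z-o[2])/D[:,2])[:,None])[:,:2]
def proj(cal,X):
    R=np.array(cal["R"]);return cv2.projectPoints(np.float64(X).reshape(-1,3),cv2.Rodrigues(R)[0],np.float64(cal["t"]),np.float64(cal["mtx"]),np.array([cal["k1"],0,0,0,0.]))[0].reshape(-1,2)
def rect(cam,q,z,cal=None):
    cal=cal or arm.get_calibration(cam)
    r=arm.masks_of(cam,q)
    if not r: return None
    m=r[0]["mask"].astype(np.uint8)
    c=max(cv2.findContours(m,0,2)[0],key=cv2.contourArea)
    P=unproj(cal,c.reshape(-1,2),z)
    b=cv2.minAreaRect(np.float32(P*1000))
    return r[0]["p"],np.round(b[0],1),np.round(b[1],1),round(b[2],1),m
E
python3 - <<'E'
from h import *
arm.grab_frame("top")
for q,z in(("bar_top_center",.113),("empty_tray_floor",.017),("holder_base",.05)):
    r=rect("top",q,z);print(q,r and r[:4])
s=arm.observe();print(s['t'],s['tool_pos'])
cal=arm.get_calibration("wrist");R=np.array(cal["R"]);T=Ro.from_euler('xyz',s['tcp_rot']).as_matrix()
print("cam in tool",T.T@(-R.T@np.array(cal["t"])-s['tool_pos']),(R@T).round(2).tolist())
E
```

```text
bar_top_center (0.64, array([ 454. , -238.9]), array([53.4, 78. ]), 14.7)
empty_tray_floor (0.78, array([471.1, 214.6]), array([117.3,  99.6]), 82.8)
holder_base (0.66, array([ 456.7, -242. ]), array([ 88.2, 119.6]), 3.6)
0.8 [ 0.23971029 -0.60416635  0.22569632]
cam in tool [ 0.08268259 -0.00120428 -0.15992576] [[0.0, 1.0, -0.0], [-0.96, -0.0, -0.29], [-0.29, 0.0, 0.96]]
```

```bash
python3 - <<'E'
import cv2
im=cv2.imread("pics/top0.png")
a=cv2.resize(im[200:270,400:490],None,fx=6,fy=6,interpolation=cv2.INTER_CUBIC)
cv2.imwrite("pics/crop1.png",a)
E
```

```text
(no output)
```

View pics/crop1.png

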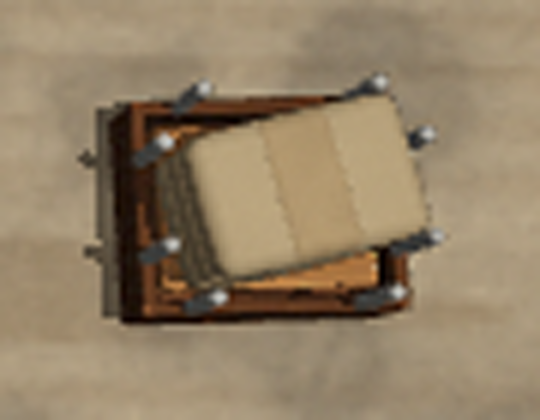

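The crop shows the bars turned about 12° relative to the rods (bar yaw about +14.7°, holder about +2–3°), with corners near rods at crop pixels (378,83) and (220,298). I'll move above the holder with the jaw line across the bar and look again there.

>>> drive_tool(steps=[37,-29,0,0,0,-0.16,74,-58,0,0,0,-0.32,111,-86,0,0,0,-0.48,148,-115,0,0,0,-0.64,186,-144,0,0,0,-0.8], hand=-1)

```text
t: 1.42
tool_pos: [0.3601, -0.4004, 0.2259]
tcp_rot: [3.141, 0.0, 1.183]
contact_force: [1.0, -0.3, 0.2]
grip_width: 0.0949
gripper_force: 0.0
```

>>> drive_tool(steps=[47,6,0,0,0,-0.16,94,13,0,0,0,-0.32,140,20,0,0,0,-0.48,186,26,0,0,0,-0.645,186,26,0,0,0,-0.645])

```text
t: 2.05
tool_pos: [0.4558, -0.2377, 0.2258]
tcp_rot: [3.141, 0.0, 1.827]
contact_force: [-0.4, -0.6, 0.1]
grip_width: 0.0951
gripper_force: 0.0
```

```bash
python3 - <<'E'
from h import *
s=arm.observe();print(s['t'],s['tool_pos'],s['tcp_rot'])
cal=arm.get_calibration("wrist");im=arm.grab_frame("wrist")
for q in("bar_top_center","bar_next_center","holder_base"):
    print(q,[(np.round(d['at'],4).tolist(),round(d['p'],2)) for d in arm.landmark_of("wrist",q)[:3]])
    if q!="bar_next_center":
        r=rect("wrist",q,.113,cal);print(r and r[:4])
np.savez("w1.npz",**{k:np.array(v) for k,v in cal.items()})
cv2.imwrite("pics/w1.png",im)
E
```

```text
2.05 [ 0.45575039 -0.23770609  0.22583589] [3.14116667e+00 3.19224572e-05 1.82702088e+00]
bar_top_center [([0.4525, -0.2418, 0.1047], 0.6)]
(0.74, array([ 454.6, -238. ]), array([51.6, 77.5]), 14.1)
bar_next_center []
holder_base []
(0.58, array([ 453.8, -223.7]), array([74.1, 85.8]), 2.3)
```

View pics/w1.png

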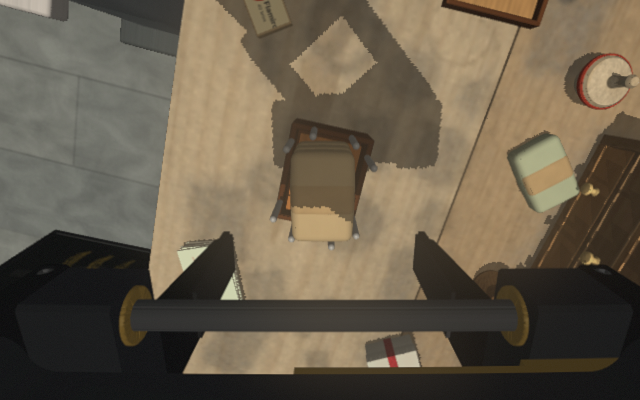

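The wrist view has the bar at about (322,190) between the rods and parallel to the jaws' travel. Several estimates agree on centre (0.4545, -0.2385), with its top at about 0.114. Next I'll descend so the tips reach z ≈ 0.100.

>>> drive_tool(steps=[0,-1.5,40,0,0,0,0,-1.5,80,0,0,0,0,-1.5,102,0,0,0,0,-1.5,114,0,0,0,0,-1.5,114,0,0,0])

```text
t: 2.98
tool_pos: [0.4528, -0.2405, 0.1112]
tcp_rot: [-3.141, -0.001, 1.822]
contact_force: [0.8, 0.3, -0.6]
grip_width: 0.0953
gripper_force: 0.0
```

```bash
python3 - <<'E'
from h import *
s=arm.observe();print(s['t'],s['tool_pos'],s['tcp_rot'],s['contact_force'])
a=arm.grab_frame("wrist");b=arm.grab_frame("scene")
cv2.imwrite("pics/w2.png",np.hstack([a[:,100:540],cv2.resize(b[90:210,330:440],(360,400),interpolation=cv2.INTER_CUBIC)]))
E
```

```text
2.975 [ 0.4528021  -0.2405189   0.11116263] [-3.14075272e+00 -9.26426669e-04  1.82178186e+00] [ 0.84537075  0.33288357 -0.62035988]
```

View pics/w2.png

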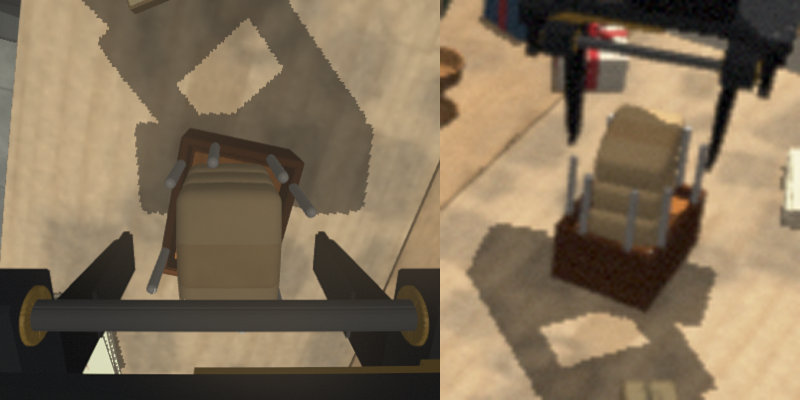

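The wrist view puts the bar (columns 178–282) about 3 mm right of the midpoint between the fingertips (130 and 318). The tips are level with the rod tips. I'll shift +2.5 mm along tool y and close gently.

>>> drive_tool(steps=[0,2.5,0,0,0,0,0,2.5,0,0,0,0,0,2.5,0,0,0,0], hand=-0.6, squeeze=10)

```text
t: 3.45
tool_pos: [0.456, -0.2397, 0.1121]
tcp_rot: [3.141, 0.001, 1.823]
contact_force: [-0.1, -0.3, 0.7]
grip_width: 0.0768
gripper_force: 0.0
```

>>> drive_tool(steps=[0,0,0,0,0,0,0,0,0,0,0,0,0,0,0,0,0,0,0,0,0,0,0,0], hand=1)

```text
t: 3.95
tool_pos: [0.4557, -0.2395, 0.1116]
tcp_rot: [-3.141, -0.0, 1.823]
contact_force: [0.4, -0.3, 0.1]
grip_width: 0.0516
gripper_force: 9.9
```

It grips at 51.6 mm, which matches the bar's width in the images. I'll lift slowly.

>>> drive_tool(steps=[0,0,-4,0,0,0,0,0,-9,0,0,0,0,0,-15,0,0,0,0,0,-21,0,0,0,0,0,-27,0,0,0])

```text
t: 4.58
tool_pos: [0.4558, -0.2396, 0.1392]
tcp_rot: [3.141, 0.0, 1.823]
contact_force: [0.7, -0.5, -0.8]
grip_width: 0.0518
gripper_force: 9.9
```

>>> drive_tool(steps=[0,0,-8,0,0,0,0,0,-18,0,0,0,0,0,-33,0,0,0,0,0,-48,0,0,0,0,0,-63,0,0,0])

```text
t: 5.2
tool_pos: [0.4559, -0.2397, 0.2031]
tcp_rot: [3.141, 0.001, 1.823]
contact_force: [0.6, -0.4, -0.5]
grip_width: 0.0514
gripper_force: 9.9
```

```bash
python3 - <<'E'
from h import *
s=arm.observe();print(s['t'],s['tool_pos'],s['tcp_rot'],s['grip_width'])
a=arm.grab_frame("wrist");b=arm.grab_frame("scene")
print([(d['at'],d['p']) for d in arm.landmark_of("scene","bar_top_center")],[(d['at'],d['p']) for d in arm.landmark_of("scene","bar_next_center")])
cv2.imwrite("pics/w3.png",np.hstack([a[:,100:540],cv2.resize(b[70:190,330:440],(360,400),interpolation=cv2.INTER_CUBIC)]))
E
```

```text
5.2 [ 0.45587134 -0.23969501  0.20310842] [3.14107869e+00 5.82287974e-04 1.82281715e+00] 0.051375023118259935
[([0.4554, -0.2392, 0.1958], 0.72)] [([0.4515, -0.2403, 0.1043], 0.78)]
```

View pics/w3.png

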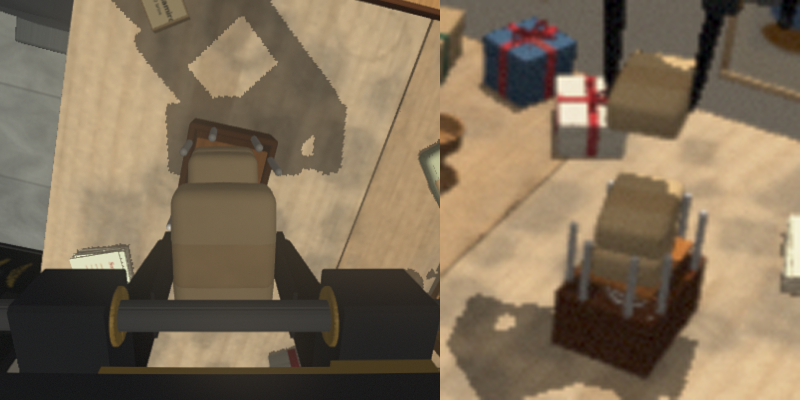

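The lift worked: the bar is held level with its centre about 8 mm below the TCP. The next bar has risen in the holder to about z = 0.104. I'll carry the bar over to the tray.

>>> drive_tool(steps=[22,7,0,0,0,0.02,65,20,0,0,0,0.06,115,35,0,0,0,0.1,167,50,0,0,0,0.15,218,66,0,0,0,0.19])

```text
t: 6.02
tool_pos: [0.4646, -0.0104, 0.2008]
tcp_rot: [-3.14, -0.0, 1.631]
contact_force: [0.3, 0.3, -1.2]
grip_width: 0.0513
gripper_force: 9.9
```

>>> drive_tool(steps=[50,5,0,0,0,0.05,105,11,0,0,0,0.1,160,16,0,0,0,0.14,205,21,0,0,0,0.17,226,23,0,0,0,0.188])

```text
t: 6.65
tool_pos: [0.4734, 0.217, 0.2005]
tcp_rot: [-3.14, 0.001, 1.447]
contact_force: [0.5, -0.4, -0.8]
grip_width: 0.0519
gripper_force: 9.9
```

```bash
python3 - <<'E'
from h import *
s=arm.observe();print(s['t'],s['tool_pos'],s['tcp_rot'],s['grip_width'],s['dq'])
cal=arm.get_calibration("wrist");a=arm.grab_frame("wrist")
print([(d['at'],d['p']) for d in arm.landmark_of("wrist","empty_tray_floor")])
r=rect("wrist","empty_tray_floor",.017,cal);print(r and r[:4])
# overlay nominal tray inner rim at estimate
c=np.array([.4745,.2155]);y=-.126
for hx,hy,col in((.0475,.057,(0,255,0)),(.0425,.052,(255,0,0))):
    P=[np.r_[c+np.array([[np.cos(y),-np.sin(y)],[np.sin(y),np.cos(y)]])@[i*hx,j*hy],.017] for i,j in((1,1),(1,-1),(-1,-1),(-1,1))]
    cv2.polylines(a,[proj(cal,P).round().astype(int)],True,col,1)
cv2.imwrite("pics/w4.png",a)
E
```

```text
6.65 [0.47337769 0.21702311 0.20052922] [-3.13978679e+00  6.62556239e-04  1.44673770e+00] 0.05194866464281112 [ 0.28286267  0.16325954 -0.14148103 -0.01229117 -0.0172353   0.43903664]
[([0.4719, 0.2138, 0.0072], 0.75)]
(0.71, array([476., 241.]), array([70.9, 95.3]), 82.6)
```

View pics/w4.png

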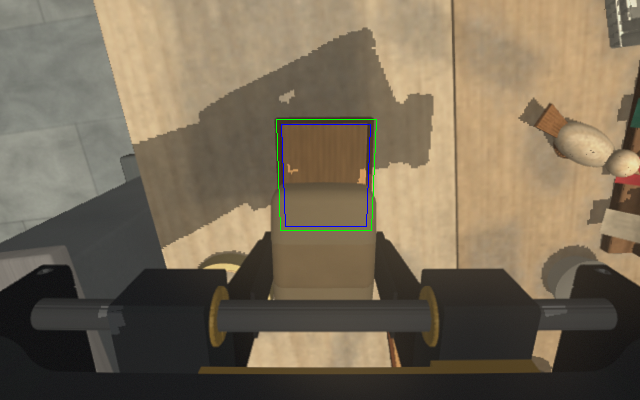

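The projected tray outline (centre 0.4745, 0.2155, yaw -7.2°) lies right on the tray at columns 277–376 in the picture, so I'll descend.

>>> drive_tool(steps=[0,0,35,0,0,0,0,0,80,0,0,0,0,0,120,0,0,0,0,0,145,0,0,0,0,0,158,0,0,0])

```text
t: 7.42
tool_pos: [0.4731, 0.2134, 0.0417]
tcp_rot: [-3.139, 0.002, 1.444]
contact_force: [-0.2, -0.2, -0.8]
grip_width: 0.0519
gripper_force: 9.9
```

```bash
python3 - <<'E'
from h import *
arm.grab_frame("scene")
s=arm.observe();print(s['t'],s['tool_pos'],s['tcp_rot'],s['grip_width'],s['contact_force'])
a=arm.grab_frame("wrist");b=arm.grab_frame("scene")
cv2.imwrite("pics/w5.png",np.hstack([a[:,100:540],cv2.resize(b[210:330,210:318],(360,400),interpolation=cv2.INTER_CUBIC)]))
E
```

```text
7.475 [0.47261889 0.21343126 0.04080955] [-3.13771220e+00  2.10126488e-03  1.44371183e+00] 0.05203821677234977 [-0.14443081  0.13158794 -1.69073988]
```

View pics/w5.png

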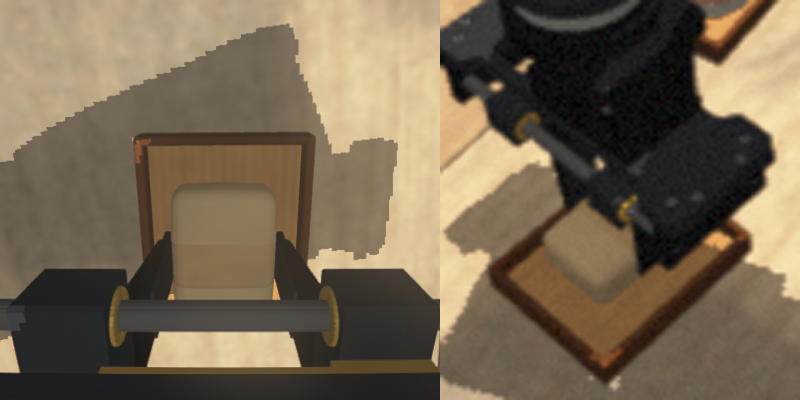

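The bar (columns 172–275) is centred between the tray walls (148–302) and parallel to them. I'll lower it slowly until it touches.

>>> drive_tool(steps=[0,0,4,0,0,0,0,0,7,0,0,0,0,0,9.5,0,0,0,0,0,11,0,0,0])

```text
t: 8.07
tool_pos: [0.4743, 0.2151, 0.0327]
tcp_rot: [3.141, -0.0, 1.445]
contact_force: [-0.1, 0.1, -0.8]
grip_width: 0.0515
gripper_force: 9.9
```

>>> drive_tool(steps=[0,0,1,0,0,0,0,0,2,0,0,0])

```text
t: 8.32
tool_pos: [0.4743, 0.215, 0.0306]
tcp_rot: [3.142, -0.0, 1.445]
contact_force: [0.3, -0.3, -1.4]
grip_width: 0.0517
gripper_force: 9.9
```

>>> drive_tool(steps=[0,0,0.7,0,0,0,0,0,1.4,0,0,0])

```text
t: 8.57
tool_pos: [0.4743, 0.215, 0.0292]
tcp_rot: [3.142, -0.0, 1.445]
contact_force: [0.4, 0.4, -1.0]
grip_width: 0.0515
gripper_force: 9.9
```

>>> drive_tool(steps=[0,0,0.7,0,0,0,0,0,1.4,0,0,0])

```text
t: 8.82
tool_pos: [0.4742, 0.215, 0.0278]
tcp_rot: [3.142, -0.0, 1.445]
contact_force: [0.2, 0.3, -0.0]
grip_width: 0.0516
gripper_force: 9.9
```

>>> drive_tool(steps=[0,0,0.6,0,0,0,0,0,1.2,0,0,0])

```text
t: 9.07
tool_pos: [0.4742, 0.215, 0.0266]
tcp_rot: [3.142, -0.0, 1.445]
contact_force: [0.1, 0.2, -1.0]
grip_width: 0.0516
gripper_force: 9.9
```

>>> drive_tool(steps=[0,0,0.6,0,0,0,0,0,1.2,0,0,0])

```text
t: 9.32
tool_pos: [0.4743, 0.215, 0.0265]
tcp_rot: [-3.141, 0.0, 1.445]
contact_force: [-4.7, -0.6, 10.5]
grip_width: 0.0517
gripper_force: 10.2
```

>>> drive_tool(steps=[0,0,0.5,0,0,0,0,0,1,0,0,0])

```text
t: 9.57
tool_pos: [0.4743, 0.215, 0.0264]
tcp_rot: [-3.14, 0.001, 1.445]
contact_force: [-7.3, -2.0, 16.2]
grip_width: 0.0518
gripper_force: 10.5
```

It touches down at z = 0.0265. I'll relieve the pressing and then open only a little, inside the tray walls.

>>> drive_tool(steps=[0,0,-1,0,0,0,0,0,-1.9,0,0,0])

```text
t: 9.82
tool_pos: [0.4744, 0.2151, 0.0266]
tcp_rot: [3.141, -0.0, 1.445]
contact_force: [0.6, 0.5, -0.5]
grip_width: 0.0521
gripper_force: 9.9
```

>>> drive_tool(steps=[0,0,0,0,0,0,0,0,0,0,0,0,0,0,0,0,0,0], hand=-0.19)

```text
t: 10.2
tool_pos: [0.4742, 0.2149, 0.0262]
tcp_rot: [-3.141, 0.0, 1.445]
contact_force: [0.2, -0.8, 0.3]
grip_width: 0.0565
gripper_force: 0.0
```

>>> drive_tool(steps=[0,0,-5,0,0,0,0,0,-15,0,0,0,0,0,-35,0,0,0,0,0,-70,0,0,0,0,0,-110,0,0,0])

```text
t: 10.82
tool_pos: [0.4739, 0.2149, 0.1377]
tcp_rot: [-3.141, 0.0, 1.445]
contact_force: [0.6, -0.4, 0.3]
grip_width: 0.0564
gripper_force: 0.0
```

>>> drive_tool(steps=[0,0,-40,0,0,0,0,0,-80,0,0,0,-30,0,-90,0,0,0,-80,0,-90,0,0,0,-110,0,-90,0,0,0])

```text
t: 11.45
tool_pos: [0.4602, 0.1044, 0.2276]
tcp_rot: [3.14, -0.0, 1.444]
contact_force: [0.0, 0.1, 0.6]
grip_width: 0.0565
gripper_force: 0.0
```

```bash
python3 - <<'E'
from h import *
s=arm.observe();print(s['t'],s['tool_pos'],s['contact_force'])
b=arm.grab_frame("scene");t=arm.grab_frame("top");w=arm.grab_frame("wrist")
for q in("bar_top_center","bar_next_center"): print(q,[(np.round(d['at'],3).tolist(),round(d['p'],2)) for d in arm.landmark_of("scene",q)])
R=lambda i:cv2.resize(i,(390,290),interpolation=cv2.INTER_CUBIC)
cv2.imwrite("pics/f.png",np.vstack([np.hstack([R(b[100:400,180:480]),R(t[150:280,200:500])]),np.hstack([R(w),R(b[100:220,330:440])])]))
E
```

```text
11.45 [0.46024554 0.10442869 0.22764149] [0.04571459 0.06444148 0.55477716]
bar_top_center [([0.474, 0.217, 0.016], 0.81)]
bar_next_center [([0.452, -0.241, 0.103], 0.79)]
```

View pics/f.png

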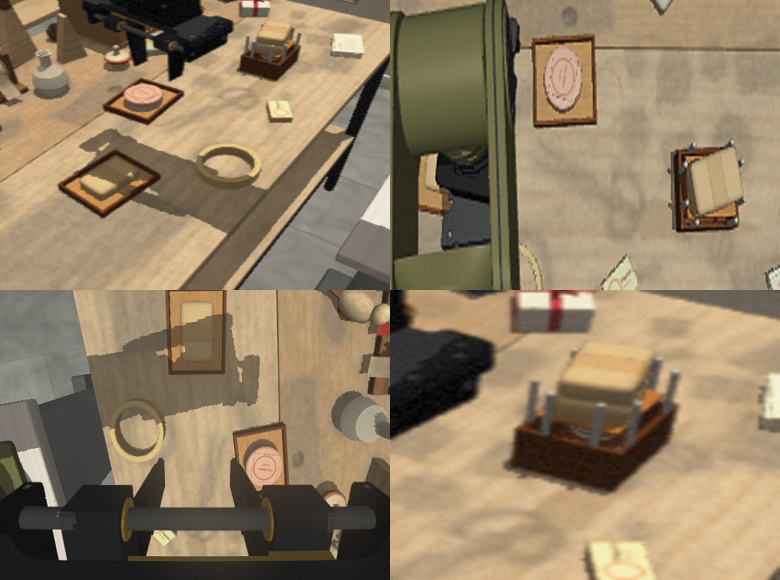

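The bar lies flat and aligned in the tray (wrist view, around (197,330)). The next bar sits raised in the holder, and the tin is where it was. I'll hand the job in.

```bash
python3 -c "
from station import arm
print(arm.job_done())"
```

```text
the job is handed in; nothing more can be done
None
```

I laid the top soap bar flat and aligned in the empty tray and let go; the next bar rose into its place and stayed, the tin was not touched, and I handed the job in at about 11.5 s (no verdict was returned).

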